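# Hang the picking bin on its rail

## Robot

A 6-joint arm with a two-finger parallel gripper is mounted at the origin on a cart in front of the work surface, level with it; the furniture and walls round the work are solid. World frame = base frame: x ahead of the robot, y to its left, z up, the work surface at z = 0. Lengths are in m, angles in rad, forces in N, time in s.
With the tool pointing down it reaches from about 0.35 to 0.975 m from the base axis. Payload 4.9 kg.
Tool frame: the origin (TCP) lies on the mounting face of the last link; the fingertips stand 173 mm ahead of it and the grasp point (between the pads) lies 155 mm ahead of it; x points along the fingers, z is the direction in which the jaws open and shut, and the axes are right-handed (so a half turn about x gives the same grasp; the last joint's range is limited). The gripper opens to 85 mm and grips with 20 to 120 N. Pads are 22 mm wide; open, the fingers measure 114 mm over their backs; the gripper's body (76 mm by 85 mm) begins 54 mm behind the grasp point. The pads swing forward as they close: fully open they stand 13 mm farther back than shut.
Start: joints at [-1.295, 0.053, 1.613, -0, 1.476, -0.119], TCP at [0.24, -0.577, 0.405] pointing down, gripper open.
Joint ranges: [-3.01, 3.01], [-1.01, 2.22], [0.06, 2.58], [-1.02, 4.17], [0.09, 2.62], [-3.14, 3.14]. Speed limits (rad/s): [2.57, 2.57, 3.14, 3.14, 3.14, 3.14].

## Interface

Orientations are given as a rotation vector (axis times angle).
In Python, from station import get_obs, get_image, get_calibration, finish_job, look_for, masks_of, tip_of gives the robot as it stands.
- The arm moves only by the tool carry_out, never from a script. Its argument "increments" is a list of rows, each a list of 3 entries, a list of its own where there are three numbers: the turn, a rotation vector about the world's x, y, z in units of 0.1 rad (1.0 is 0.1 rad), then the shift along the world's x, y, z in units of 20 mm (1.0 is 20 mm), then the opening, from 0 (shut) to 1 (fully open). A call has 1 to 8 rows; each row shifts and turns the pose as measured when the row begins; what a row does not reach is not made up. A row lasts 1/10 s, in which the tool goes at most 50 mm and 8.59 degrees, less where a joint would pass 70% of its speed; a pose out of reach is approached as far as the arm can. A call with a number of a shift or a turn outside -1 to 1 is refused whole. A call with a gripper value outside its range is refused whole. The fingers move at their own pace and stop on an object; "squeeze" is the grip in N (left out, the last holds). Time passes only in rows, so rows that do not move let the fingers close. It gives the time, the measured TCP pose, the force and the opening at its end, in the units of the state.
- get_obs(): the state, without advancing time (a new reading comes with each control period).
- get_image(name): name is "scene" or "top" or "wrist"; returns (picture, depth): 384x512x3 uint8, blue, green, red; 384x512 float32, m along the optical axis (not along the pixel's ray), 0 where there is no reading.
- get_calibration(name): a dict with "fx", "fy", "cx", "cy" (pixels), "position" and "orientation" of the camera in the world. Camera axes: x right, y down, z forward; pixel columns grow to the right and rows downward; lengths in m; the calibration is good to about 2 mm. A picture is of the moment at which its call begins: read the wrist's pose just before it. get_calibration takes no time and is no camera call; for the wrist camera it gives the pose at the moment of the call.
- finish_job(): hands the job in, once; it reports no verdict.
Trained networks look in the newest picture that a camera, given by its name, has taken for a name from the list of things; names that differ only in an ending like _2 or _b are one class to them, and where a whole thing is asked for, a point or a joint stands for the part that bears it (a point fixed in the world has none). Each returns a list of dicts, best first, with "p" (0 to 1); they miss things now and then, are a little off and sometimes report something else, mostly with a low value. They report only what shows in the picture. A call takes as long as a camera call.
- look_for(camera, query): "centre" ([column, row] in pixels, amid what is visible of it).
- masks_of(camera, query): "region" (384x512 bool, what is visible of it) and "centre" ([column, row] in pixels, amid what is visible of it).
- tip_of(camera, query): "centre" ([column, row] in pixels: a listed point, or the origin of a listed thing).
The state is a dict: "t": time; "q": joint angles; "dq": joint speeds; "effort": joint torques, N m; "tool_pos": TCP position; "tool_rot": TCP orientation; "contact_force": force on the tool from outside, world axes, zero at the start; "wrist_torque": the same for the moment, N m; "opening": finger opening in m.
Only numpy, scipy, OpenCV 4.12 (cv2) and the standard library are available. Lean on these libraries where they do the work, as an engineer would, in place of code of your own. Each camera call takes 0.05 s, during which the arm holds its last target.

## Task

Hang the long grey picking bin from the table on the upper bar of the rack, in the free space to the left of the short bin that hangs there already: its lip hooked fully over the bar, its back against the rack and its open top upward. Let it settle on the bar gently instead of dropping it, and leave the short bin hanging and the tape dispenser where they are.

Things in the scene. Friction and masses are not known exactly. Their poses are not given: they have to be found in the camera images.
- long_bin_centre (a point): Loose grey open-topped plastic bin, 110 mm long (its x), 54 wide (y), 0.15 to 0.31 kg, upright on the table. Point: its centre, 37.5 mm above its underside. +x points to its back. Walls 3 mm; sides 75 mm high, sloping to 48 over the front 35 mm; back wall 85 high, outer face 55 mm behind this point. Grip from above across the 54 mm width near the middle; weight centred within 12 mm of it.
- long_bin_hook (a point): Seat of the long bin's lip, 60 mm behind (+x) its centre and 44.5 above; bin's axes. The lip, full bin width, leaves the back wall's top as a flat roof (10 mm deep underneath, this point mid-way on its underside), then a tail flares back and down at 60 degrees to a tip 21 mm behind the wall, 69 mm above the bin's underside; mouth about 17 mm. Hung: this point lies on the upper bar's top edge.
- rail_mid (a point): Middle of the top edge of the rack's upper bar, 170 mm above the table. Aluminium flat bar 300 mm long (along y), 6 mm thick (x), 24 tall. x points to the rack's back (away from the robot), y to its left end, z up. The like lower bar is in the same upright plane, its middle 65 mm below this point; a hung bin's back leans on it.
- rack: The fixed rack itself: two bars one above the other on two dark steel posts 20 mm square, behind the bars at y = +/-138 mm, tops 6 mm below the upper bar's top. Feet 10 mm high reach 30 mm in front of the bars. Origin on the table straight below the upper bar's middle; axes as the bar's.
- short_bin: Loose shorter bin of the same section (80 mm long, 54 wide), hanging on the right half of the upper bar, 60 to 100 mm from its middle. Origin at the centre of its underside, about 47 mm in front of the bars' plane and 82 mm below the bar's top; axes as for the long bin.
- tape_dispenser: Dark desk tape dispenser, 52 x 177 x 98 mm, loose on the table at the right. Origin at the centre of its underside; y along its length.

How it is judged:
At the end, for the whole second after the job is handed in: The long bin hangs at rest, upright within 0.16 rad, in front of the rack and left of the short bin: its lip seat within 8 mm of the upper bar's plane, 6 mm of its top edge, at most 140 mm left of its middle. The short bin is at rest (x of long_bin_hook in the frame of rail_mid between -0.008 and 0.008 m and z of long_bin_hook in the frame of rail_mid between -0.006 and 0.006 m and y of long_bin_hook in the frame of short_bin above 0.05 m and y of long_bin_hook in the frame of rail_mid below 0.14 m and x of long_bin_centre in the frame of rail_mid below -0.045 m and angle between long_bin_centre's own z axis and vertical below 0.16 rad and linear speed of each of long_bin, short_bin below 0.02 m/s); the robot touches nothing.
It fails at once if the long bin is dropped (moves faster than 0.4 m/s with no finger on it) (contact force between the fingers and long_bin below 0.05 N and linear speed of long_bin above 0.4 m/s).
It fails at once if the short bin is pushed more than 25 mm or knocked off (distance of short_bin from where it was at the start of the episode above 0.025 m).
It fails at once if the tape dispenser is moved more than 30 mm (distance of tape_dispenser from where it was at the start of the episode above 0.03 m).
It also fails if it takes over 40 s, if anything falls off the work surface, if the arm or the gripper's body presses on something with over 40 N, if the wrist force passes 120 N, or if a joint passes its speed limit or range.

## Working session

There is one attempt and no reset: what is moved stays moved. The work goes in short steps, Python scripts to look and compute and a tool call to move; the robot and the scene stay as the last step left them, time stands still between calls to the robot, and variables do not carry over. Pictures are saved under pics/ and viewed, and the job is handed in when it is done.

Besides the shell and the picture viewer there is one more tool, called as name([rows], argument=value, ...), one row to a line, values as JSON. carry_out: Moves the arm, as the interface text tells. Shifts and turns lie within -1 to 1; 1 stands for 20 mm of shift or 0.1 rad of turn. Its arguments: {"type":"object","properties":{"increments":{"type":"array","items":{"type":"array"}},"squeeze":{"type":"number"}},"required":["increments"]}

```bash
mkdir -p pics; ls
cat > h.py <<'E'
import numpy as np,cv2
from scipy.spatial.transform import Rotation as R
from station import *
def rot(o):
    o=np.array(o,float)
    if o.shape==(3,3): return o
    return R.from_rotvec(o).as_matrix() if o.size==3 else R.from_quat(o).as_matrix()
def cloud(name,depth,cal=None):
    c=cal or get_calibration(name)
    v,u=np.mgrid[:384,:512]
    P=np.stack([(u-c['cx'])/c['fx']*depth,(v-c['cy'])/c['fy']*depth,depth],-1)
    return P@rot(c['orientation']).T+np.array(c['position'])
def snap(name,tag):
    c=get_calibration(name);im,d=get_image(name);cv2.imwrite(f'pics/{tag}.png',im)
    return im,d,cloud(name,d,c)
E
python3 - <<'E'
from h import *
o=get_obs();print(o)
for n in ['scene','top']:
    print(get_calibration(n))
    im,d,P=snap(n,n+'0');np.save(n+'0.npy',P)
    for q in ['long_bin_centre','long_bin_hook','rail_mid','short_bin','tape_dispenser']:
        r=tip_of(n,q)
        for a in r[:2]: print(n,q,a, P[int(a['centre'][1]),int(a['centre'][0])].round(3))
E
```

```text
pics
{'t': 0.0, 'q': array([-1.29503770e+00,  5.33542658e-02,  1.61431177e+00,  2.52067913e-05,
        1.47600092e+00, -1.18998113e-01]), 'dq': array([ 0.0020304 , -0.00058974,  0.00024688,  0.00013444, -0.00053318,
        0.00237455]), 'effort': array([-1.48457115e-03, -3.93687129e+01, -3.70176387e+01, -1.83637499e-04,
        7.03095211e-03,  5.04391302e-07]), 'tool_pos': array([ 0.24029374, -0.57666467,  0.40345364]), 'tool_rot': array([ 0.91502394,  1.37207852, -0.91277265]), 'contact_force': array([-0.65836531, -0.4503784 ,  1.17975597]), 'wrist_torque': array([ 0.00465319,  0.02062581, -0.01739975]), 'opening': 0.0857109296761328}
{'fx': 394.58582930917794, 'fy': 394.58582930917794, 'cx': 252.1485499598941, 'cy': 179.77263852026653, 'position': array([0.04595464, 0.77608618, 0.74655976]), 'orientation': array([-0.7213727 ,  2.48357439, -1.28635447])}
scene long_bin_centre {'centre': [226.0, 268.4], 'p': 0.65} [0.423 0.285 0.064]
scene long_bin_centre {'centre': [210.4, 239.6], 'p': 0.27} [0.495 0.249 0.088]
scene long_bin_hook {'centre': [211.0, 243.3], 'p': 0.76} [0.493 0.24
[... 300 characters left out ...]
 248.18212557435982, 'cy': 184.7800198315156, 'position': array([0.38877087, 0.06392285, 1.28701964]), 'orientation': array([-2.22571387,  2.1638359 , -0.1132491 ])}
top long_bin_centre {'centre': [173.3, 197.3], 'p': 0.78} [0.443 0.263 0.001]
top long_bin_hook {'centre': [172.6, 178.0], 'p': 0.96} [0.496 0.257 0.075]
top long_bin_hook {'centre': [273.3, 161.0], 'p': 0.6} [ 0.553 -0.037  0.092]
top rail_mid {'centre': [255.8, 134.6], 'p': 0.94} [0.615 0.02  0.168]
top short_bin {'centre': [275.5, 156.1], 'p': 0.79} [ 0.568 -0.043  0.087]
top tape_dispenser {'centre': [320.7, 220.7], 'p': 0.87} [ 0.385 -0.176  0.098]
top tape_dispenser {'centre': [176.7, 178.1], 'p': 0.55} [0.495 0.244 0.083]
```

View pics/scene0.png

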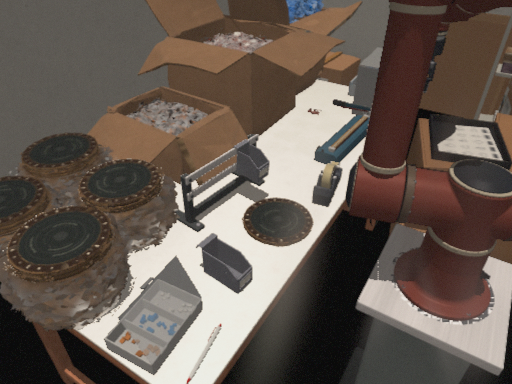

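View pics/top0.png

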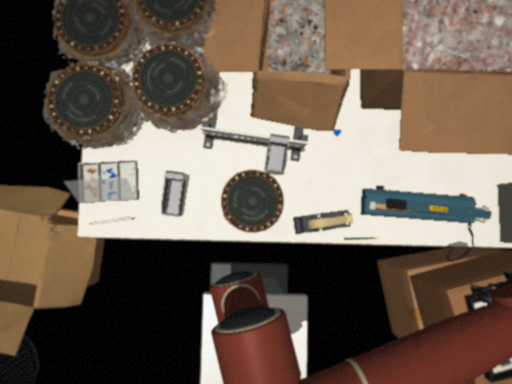

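Run:
```python
from h import *
P=np.load('top0.npy');S=np.load('scene0.npy')
for nm,Q in (('top',P),('scene',S)):
    Q=Q.reshape(-1,3)
    # bar top
    m=(Q[:,2]>.162)&(Q[:,2]<.178)&(Q[:,0]>.5)&(Q[:,0]<.8)&(abs(Q[:,1])<.25)
    B=Q[m];print(nm,'bar',len(B),B.min(0).round(3),B.max(0).round(3))
    c=B.mean(0);u,s,vt=np.linalg.svd(B-c,full_matrices=False);print(c.round(4),vt[0].round(4))
    m=(Q[:,2]>.055)&(Q[:,2]<.1)&(Q[:,0]>.35)&(Q[:,0]<.6)&(Q[:,1]>.18)&(Q[:,1]<.36)
    B=Q[m];print(nm,'bin',len(B),cv2.minAreaRect((B[:,:2]*1000).astype(np.float32)),B[:,2].max())
    print(cv2.boxPoints(cv2.minAreaRect((B[:,:2]*1000).astype(np.float32))))
    m=(Q[:,2]>.079)&m; B=Q[m];print(len(B),B.mean(0) if len(B) else 0, cv2.minAreaRect((B[:,:2]*1000).astype(np.float32)))
```

```text
top bar 2738 [ 0.558 -0.241  0.162] [0.8   0.25  0.178]
[0.7332 0.0541 0.1693] [-0.0513  0.9987 -0.0011]
top bin 277 ((457.656982421875, 255.80569458007812), (55.1246337890625, 122.81767272949219), 84.43014526367188) 0.09006653026500056
[[393.8629  234.3338 ]
 [516.1007  222.41321]
 [521.45105 277.2776 ]
 [399.21326 289.19818]]
123 [0.50372791 0.25158044 0.08410499] ((477.79522705078125, 253.31613159179688), (54.22401428222656, 75.84957885742188), 86.1247329711914)
scene bar 1834 [ 0.548 -0.241  0.162] [0.8   0.25  0.178]
[0.7174 0.0733 0.1703] [ 0.0196 -0.9998 -0.0024]
scene bin 671 ((452.69366455078125, 257.203369140625), (57.09537124633789, 122.89189147949219), 84.9884033203125) 0.08945029840366503
[[388.98877 234.13258]
 [511.4109  223.39706]
 [516.39856 280.27417]
 [393.97644 291.00967]]
145 [0.49847516 0.25354807 0.08563822] ((499.9249267578125, 252.8043670654297), (54.27701187133789, 18.05474281311035), 83.35332489013672)
```

Run:
```python
from h import *
P=np.load('top0.npy');S=np.load('scene0.npy')
print(rot(get_obs()['tool_rot']).round(3))
for nm,Q in (('top',P),('scene',S)):
    r=masks_of(nm,'rack');print([ (a['p'],a['centre']) for a in r])
    M=r[0]['region']; B=Q[M]; B=B[np.isfinite(B).all(1)]
    for lo,hi in ((.15,.18),(.16,.18)):
        b=B[(B[:,2]>lo)&(B[:,2]<hi)&(B[:,0]>.5)&(B[:,0]<.7)]
        print(nm,len(b),b.min(0).round(3),b.max(0).round(3),np.median(b,0).round(4))
        l=cv2.fitLine((b[:,:2]*1000).astype(np.float32),cv2.DIST_HUBER,0,.01,.01).ravel();print(l.round(3), np.arctan2(l[1],l[0]))
        print(cv2.minAreaRect((b[:,:2]*1000).astype(np.float32)))
    for q in ['short_bin','long_bin_centre']:
        r=masks_of(nm,q)
        b=Q[r[0]['region']];b=b[b[:,2]>.03]; print(q,r[0]['p'],b.min(0).round(3),b.max(0).round(3),cv2.minAreaRect((b[:,:2]*1000).astype(np.float32)))
```

```text
[[ 0.     0.923  0.385]
 [-0.     0.385 -0.923]
 [-1.    -0.     0.   ]]
[(0.77, [242.4, 137.2])]
top 400 [ 0.592 -0.127  0.15 ] [0.651 0.168 0.175] [0.6166 0.0505 0.166 ]
[1.06000e-01 9.94000e-01 6.15296e+02 4.12150e+01] 1.4643061
((621.5480346679688, 20.168228149414062), (296.3242492675781, 28.87491226196289), 83.56167602539062)
top 338 [ 0.592 -0.127  0.16 ] [0.651 0.168 0.175] [0.6167 0.0452 0.1673]
[1.06000e-01 9.94000e-01 6.15846e+02 3.88580e+01] 1.4642414
((621.589111328125, 20.53197479248047), (295.5921630859375, 28.87491226196289), 83.56167602539062)
short_bin 0.91 [ 0.519 -0.073  0.079] [ 0.619 -0.013  0.179] ((568.82373046875, -43.27714538574219), (53.89281463623047, 100.20281982421875), 83.65949249267578)
long_bin_centre 0.85 [0.385 0.064 0.03 ] [0.516 0.287 1.287] ((444.763427734375, 171.5887451171875), (222.8016815185547, 129.62252807617188), 85.89148712158203)
[(0.78, [205.9, 182.7])]
scene 515 [ 0.589 -0.121  0.15 ] [0.65  0.172 0.174] [0.6154 0.0813 0.1637]
[1.14000e-01 9.93000e-01 6.13097e+02 6.02150e+01] 1.4563274
((616.5137939453125, 24.6566162109375), (294.65496826171875, 30.279956817626953), 82.32859802246094)
scene 334 [ 0.589 -0.121  0.16 ] [0.65  0.171 0.174] [0.6157 0.083  0.1669]
[1.14000e-01 9.93000e-01 6.13418e+02 6.08130e+01] 1.4562919
((616.4605712890625, 24.261856079101562), (293.8583068847656, 30.279956817626953), 82.32859802246094)
short_bin 0.68 [ 0.046 -0.073  0.084] [0.609 0.776 0.747] ((295.98797607421875, 334.6905212402344), (97.44662475585938, 1009.896728515625), 35.04134750366211)
long_bin_centre 0.56 [0.046 0.226 0.03 ] [0.51  0.776 0.747] ((244.93331909179688, 474.349853515625), (118.93636322021484, 713.02392578125), 42.872737884521484)
```

Run:
```python
import cv2
im=cv2.imread('pics/top0.png')[110:230,150:370];cv2.imwrite('pics/top0z.png',cv2.resize(im,None,fx=3.6,fy=3.6,interpolation=cv2.INTER_CUBIC)[:600])
```

```text
(no output)
```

View pics/top0z.png

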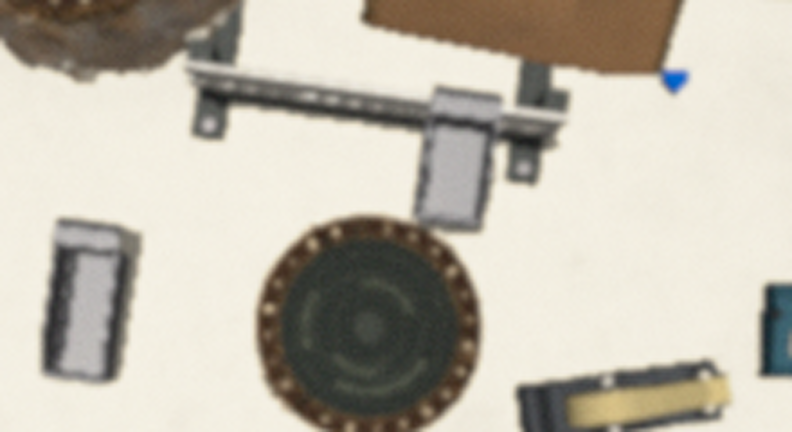

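Run:
```python
from h import *
o=get_obs();c=get_calibration('wrist');T=rot(o['tool_rot'])
print(T.T@(c['position']-o['tool_pos']), (T.T@rot(c['orientation'])).round(3))
P=np.load('top0.npy')
for n,(u,v) in dict(drum=(170,75),drum2=(85,95),disc=(252,200),box=(298,100),tr=(108,182)).items(): print(n,P[v,u].round(3))
Q=np.load('scene0.npy').reshape(-1,3)
m=(Q[:,0]>.5)&(Q[:,0]<.75)&(Q[:,1]<.35)&(Q[:,1]>.13)&(Q[:,2]>.19)
print(m.sum(),Q[m].min(0) if m.any() else 0)
```

```text
[0.0300398  0.06700097 0.00068069] [[-0.001 -0.263  0.965]
 [-0.    -0.965 -0.263]
 [ 1.    -0.     0.001]]
drum [0.773 0.259 0.167]
drum2 [0.703 0.482 0.184]
disc [0.441 0.018 0.005]
box [ 0.73  -0.104  0.115]
tr [0.474 0.423 0.136]
0 0
```

carry_out([
  [[0,0,0],[1,1,0],1],
  [[0,0,0],[1,1,0],1],
  [[0,0,0],[1,1,0],1],
  [[0,0,0],[1,1,0],1],
  [[0,0,0],[1,1,0],1],
  [[0,0,0],[1,1,0],1],
  [[0,0,0],[1,1,0],1],
  [[0,0,0],[1,1,0],1],
])

```text
t: 1.7
tool_pos: [0.4028, -0.413, 0.4051]
tool_rot: [0.918, 1.367, -0.92]
contact_force: [0.5, -0.3, 0.3]
opening: 0.0858
```

carry_out([
  [[0,0,-1],[1,1,0],1],
  [[0,0,-1],[1,1,0],1],
  [[0,0,-1],[0,1,0],1],
  [[0,0,-1],[0,1,0],1],
  [[0,0,-1],[0,1,0],1],
  [[0,0,0],[0,1,0],1],
  [[0,0,0],[0,1,0],1],
  [[0,0,0],[0,1,0],1],
])

```text
t: 2.5
tool_pos: [0.4462, -0.2464, 0.4077]
tool_rot: [1.301, 1.138, -1.308]
contact_force: [0.2, -0.5, -0.2]
opening: 0.0856
```

carry_out([
  [[0,0,0],[0,1,0],1],
  [[0,0,0],[0,1,0],1],
  [[0,0,0],[0,1,0],1],
  [[0,0,0],[0,1,0],1],
  [[0,0,0],[0,1,0],1],
  [[0,0,0],[0,1,0],1],
  [[0,0,0],[0,1,0],1],
  [[0,0,0],[0,1,0],1],
])

```text
t: 3.3
tool_pos: [0.4451, -0.0796, 0.4089]
tool_rot: [1.302, 1.135, -1.306]
contact_force: [0.5, 0.8, 0.1]
opening: 0.0854
```

carry_out([
  [[0,0,0],[0,1,0],1],
  [[0,0,0],[0,1,0],1],
  [[0,0,0],[0,1,0],1],
  [[0,0,0],[0,1,0],1],
  [[0,0,0],[0,1,0],1],
  [[0,0,0],[0,1,0],1],
  [[0,0,0],[0,1,0],1],
  [[0,0,0],[0,1,0],1],
])

```text
t: 4.1
tool_pos: [0.4437, 0.0873, 0.4105]
tool_rot: [1.304, 1.131, -1.303]
contact_force: [-0.7, 0.4, 0.3]
opening: 0.085
```

carry_out([
  [[0,0,0],[0,1,0],1],
  [[0,0,0],[0,1,0],1],
  [[0,0,0],[0,1,0],1],
  [[0,0,0],[0,1,0],1],
  [[0,0,0],[0,1,0],1],
  [[0,0,0],[0,1,0],1],
  [[0,0,0],[0,1,0],1],
  [[0,0,0],[0,0.5,0],1],
])

```text
t: 4.9
tool_pos: [0.4425, 0.2446, 0.4118]
tool_rot: [1.305, 1.131, -1.299]
contact_force: [0.0, -0.1, 0.5]
opening: 0.0851
```

Run:
```python
from h import *
o=get_obs();T=rot(o['tool_rot']);print(o['t'],o['tool_pos'],T.round(3),o['q'])
im,d,P=snap('wrist','w1');np.save('w1.npy',P)
print(tip_of('wrist','long_bin_centre')[:1],tip_of('wrist','long_bin_hook')[:1])
Q=P[d>0]
m=(Q[:,2]>.03)&(Q[:,2]<.1)&(Q[:,0]>.35)&(Q[:,0]<.56)&(Q[:,1]>.18)&(Q[:,1]<.36)
B=Q[m]
for lo in (.03,.06,.07,.08): 
  b=B[B[:,2]>lo];r=cv2.minAreaRect((b[:,:2]*1000).astype(np.float32));print(lo,len(b),r,cv2.boxPoints(r).round(1).tolist(),b[:,2].max())
```

```text
4.9 [0.44247013 0.24460586 0.41181005] [[ 0.011  0.991 -0.13 ]
 [-0.008 -0.13  -0.991]
 [-1.     0.012  0.006]] [ 0.36008465 -0.24452552  1.87816744 -0.01121885  1.5001786   2.06240715]
[{'centre': [238.5, 174.4], 'p': 0.65}] [{'centre': [239.2, 128.8], 'p': 0.69}]
0.03 2324 ((450.99871826171875, 256.6968994140625), (54.026710510253906, 132.25111389160156), 84.28077697753906) [[382.5, 236.39999389648438], [514.0999755859375, 223.1999969482422], [519.5, 277.0], [387.8999938964844, 290.20001220703125]] 0.08794979631925137
0.06 1708 ((458.67059326171875, 255.93385314941406), (54.007911682128906, 116.83473205566406), 84.2603988647461) [[397.79998779296875, 234.89999389648438], [514.0999755859375, 223.1999969482422], [519.5, 277.0], [403.20001220703125, 288.6000061035156]] 0.08794979631925137
0.07 1570 ((465.7260437011719, 255.2250213623047), (54.0052604675293, 102.65292358398438), 84.25753784179688) [[412.0, 233.5], [514.0999755859375, 223.1999969482422], [519.5, 277.0], [417.3999938964844, 287.20001220703125]] 0.08794979631925137
0.08 939 ((503.04937744140625, 251.5260009765625), (53.97163391113281, 19.781829833984375), 85.3934097290039) [[491.0, 225.39999389648438], [510.70001220703125, 223.8000030517578], [515.0999755859375, 277.6000061035156], [495.3999938964844, 279.20001220703125]] 0.08794979631925137
```

View pics/w1.png

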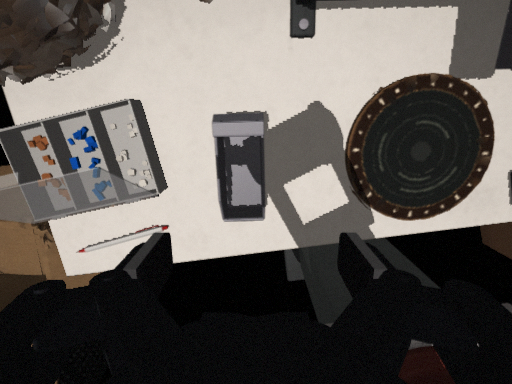

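carry_out([
  [[0.08,0.11,0.3],[-0.1,0.65,-0.5],1],
  [[0,0,0],[0,0,-1],1],
  [[0,0,0],[0,0,-1],1],
  [[0,0,0],[0,0,-1],1],
  [[0,0,0],[0,0,-1],1],
])

```text
t: 5.55
tool_pos: [0.441, 0.2563, 0.3205]
tool_rot: [1.287, 1.161, -1.276]
contact_force: [0.2, 0.2, 0.4]
opening: 0.0851
```

Run:
```python
from h import *
o=get_obs();T=rot(o['tool_rot']);print(o['t'],o['tool_pos'],T.round(3))
im,d,P=snap('wrist','w2')
Q=P[d>0]
m=(Q[:,2]>.03)&(Q[:,2]<.1)&(Q[:,0]>.35)&(Q[:,0]<.56)&(Q[:,1]>.21)&(Q[:,1]<.31)
B=Q[m]
for lo in (.03,.06,.08): 
  b=B[B[:,2]>lo];r=cv2.minAreaRect((b[:,:2]*1000).astype(np.float32));print(lo,len(b),r,cv2.boxPoints(r).round(1).tolist(),b[:,2].max())
```

```text
5.55 [0.44100951 0.2562712  0.32047337] [[ 0.005  0.995 -0.099]
 [ 0.004 -0.099 -0.995]
 [-1.     0.004 -0.005]]
0.03 4908 ((451.58819580078125, 256.6895751953125), (54.09208679199219, 131.18292236328125), 84.21369171142578) [[383.6000061035156, 236.39999389648438], [514.0999755859375, 223.1999969482422], [519.5999755859375, 277.0], [389.1000061035156, 290.20001220703125]] 0.0878687075400432
0.06 3549 ((459.0858154296875, 255.9298095703125), (54.09208679199219, 116.1108627319336), 84.21369171142578) [[398.6000061035156, 234.89999389648438], [514.0999755859375, 223.1999969482422], [519.5999755859375, 277.0], [404.1000061035156, 288.70001220703125]] 0.0878687075400432
0.08 1944 ((503.5077209472656, 251.30258178710938), (53.788475036621094, 19.075355529785156), 84.42517852783203) [[491.3999938964844, 225.5], [510.3999938964844, 223.60000610351562], [515.5999755859375, 277.1000061035156], [496.6000061035156, 279.0]] 0.0878687075400432
```

View pics/w2.png

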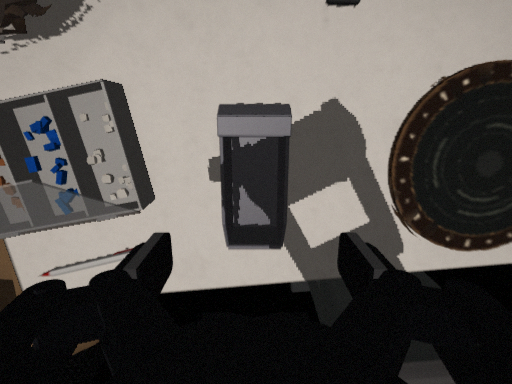

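carry_out([
  [[0,0,0],[0,0.05,-1],1],
  [[0,0,0],[0,0,-1],1],
  [[0,0,0],[0,0,-1],1],
  [[0,0,0],[0,0,-1],1],
  [[0,0,0],[0,0,-0.9],1],
  [[0,0,0],[0,0,-0.5],1],
])

```text
t: 6.2
tool_pos: [0.4392, 0.2557, 0.2041]
tool_rot: [1.282, 1.166, -1.283]
contact_force: [0.3, 1.1, 0.4]
opening: 0.0855
```

carry_out([
  [[0,0,0],[0.05,0.08,0.1],1],
  [[0,0,0],[0,0,0],0],
  [[0,0,0],[0,0,0],0],
  [[0,0,0],[0,0,0],0],
  [[0,0,0],[0,0,0],0],
  [[0,0,0],[0,0,0],0],
  [[0,0,0],[0,0,0],0],
], squeeze=60)

```text
t: 6.9
tool_pos: [0.4406, 0.2575, 0.2076]
tool_rot: [1.283, 1.167, -1.283]
contact_force: [-0.6, 0.6, -2.9]
opening: 0.0533
```

carry_out([
  [[0,0,0],[0,0,0.3],0],
  [[0,0,0],[0,0,0.7],0],
  [[0,0,0],[0,0,1],0],
  [[0,0,0],[0,0,1],0],
  [[0,0,0],[0,0,1],0],
  [[0,0,0],[0,0,1],0],
  [[0,0,0],[0,0,1],0],
  [[0,0,0],[0,0,0.8],0],
])

```text
t: 7.7
tool_pos: [0.4383, 0.2565, 0.352]
tool_rot: [1.28, 1.168, -1.286]
contact_force: [0.3, 0.1, -1.8]
opening: 0.0534
```

carry_out([
  [[0,0,0],[0,-0.5,0],0],
  [[0,0,0],[0.3,-1,0],0],
  [[0,0,0],[0.5,-1,0],0],
  [[0,0,0],[0.5,-1,0],0],
  [[0,0,0],[0.5,-1,0],0],
  [[0,0,0],[0.5,-1,0],0],
  [[0,0,0],[0.5,-1,0],0],
  [[0,0,0],[0,-1,0],0],
])

```text
t: 8.5
tool_pos: [0.4934, 0.0988, 0.3551]
tool_rot: [1.28, 1.168, -1.279]
contact_force: [-0.1, 0.9, -2.0]
opening: 0.0533
```

Run:
```python
from h import *
o=get_obs();T=rot(o['tool_rot']);print(o['t'],o['tool_pos'],T.round(3),o['opening'])
im,d,P=snap('wrist','w3');np.save('w3.npy',P)
im,d,P=snap('top','t3');np.save('t3.npy',P)
```

```text
8.5 [0.49338334 0.09881925 0.35506689] [[-0.002  0.996 -0.094]
 [ 0.004 -0.094 -0.996]
 [-1.    -0.003 -0.003]] 0.053307187918085294
```

View pics/w3.png

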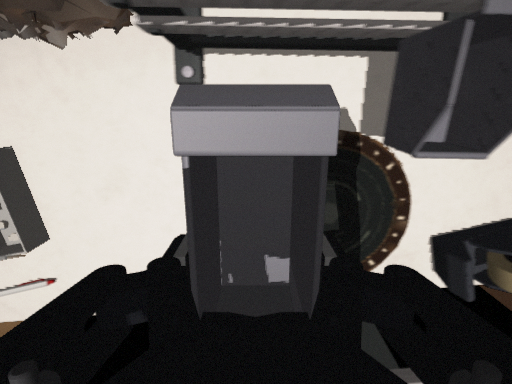

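Run:
```python
from h import *
P=np.load('w3.npy')
Q=P.reshape(-1,3);Q=Q[np.isfinite(Q).all(1)]
f=lambda b:cv2.minAreaRect((b[:,:2]*1000).astype(np.float32))
m=(Q[:,2]>.2)&(Q[:,2]<.26)&(Q[:,0]>.5)&(Q[:,0]<.62)&(abs(Q[:,1]-.09)<.06)
b=Q[m];print('lip',len(b),f(b),cv2.boxPoints(f(b)).round(1).tolist(),np.percentile(b[:,2],[5,50,95,100]))
t=b[b[:,2]>.222];print('roof',len(t),f(t),cv2.boxPoints(f(t)).round(1).tolist(),np.median(t[:,2]))
# roof plane normal
A=np.c_[t[:,:2]-t[:,:2].mean(0),np.ones(len(t))];print('plane',np.linalg.lstsq(A,t[:,2],rcond=None)[0])
for lo,hi in((.16,.18),(.164,.178)):
  m=(Q[:,2]>lo)&(Q[:,2]<hi)&(Q[:,0]>.585)&(Q[:,0]<.66)&(Q[:,1]>0)&(Q[:,1]<.14)
  b=Q[m];print('bar',len(b),f(b),np.median(b,0).round(4),b.min(0).round(4),b.max(0).round(4))
  for y in np.arange(0.0,.14,.02):
    s=b[abs(b[:,1]-y)<.01]
    if len(s):print(round(y,2),len(s),np.percentile(s[:,0],[2,50,98]).round(4),np.median(s[:,2]).round(4))
m=(Q[:,2]>.14)&(Q[:,2]<.19)&(Q[:,0]>.5)&(Q[:,1]<.02)&(Q[:,0]<.6);b=Q[m];print('short',len(b),b.min(0),b.max(0))
T=np.load('t3.npy').reshape(-1,3)
m=(T[:,2]>.16)&(T[:,2]<.18)&(T[:,0]>.58)&(T[:,0]<.65)&(T[:,1]>-.14)&(T[:,1]<.175)
b=T[m];
for y in np.arange(-.12,.17,.02):
    s=b[abs(b[:,1]-y)<.01]
    if len(s):print('top',round(y,2),len(s),np.percentile(s[:,0],[2,50,98]).round(4),np.median(s[:,2]).round(4))
m=(T[:,2]>.2)&(T[:,2]<.26)&(T[:,0]>.5)&(T[:,0]<.62)&(abs(T[:,1]-.09)<.06)
print('top lip',f(T[m]),cv2.boxPoints(f(T[m])).round(1).tolist())
```

```text
lip 25581 ((536.3958740234375, 92.56883239746094), (114.83673095703125, 72.7818603515625), 89.99494171142578) [[500.0, 35.20000076293945], [572.7999877929688, 35.099998474121094], [572.7999877929688, 150.0], [500.0, 150.0]] [0.21275407 0.2342692  0.2578277  0.25999831]
roof 22591 ((536.0595703125, 92.56886291503906), (114.83673095703125, 72.10907745361328), 89.99494171142578) [[500.0, 35.20000076293945], [572.0999755859375, 35.099998474121094], [572.0999755859375, 150.0], [500.0, 150.0]] 0.2345454062251342
plane [-0.23822848 -0.00532813  0.23769191]
bar 584 ((614.4486083984375, 70.00749969482422), (140.2472381591797, 1.3746256828308105), 83.6377182006836) [0.6109 0.0376 0.1618] [6.063e-01 3.000e-04 1.600e-01] [0.6217 0.1398 0.1663]
0.0 87 [0.6064 0.6072 0.6079] 0.163
0.02 155 [0.6076 0.6087 0.6099] 0.1625
0.04 116 [0.6098 0.611  0.6124] 0.1622
0.06 93 [0.6122 0.6132 0.6144] 0.1617
0.08 70 [0.6143 0.6154 0.6168] 0.161
0.1 42 [0.6164 0.6175 0.6186] 0.1608
0.12 20 [0.6188 0.6195 0.6207] 0.1603
0.14 1 [0.6217 0.6217 0.6217] 0.1604
bar 68 ((608.5840454101562, 20.75739860534668), (41.05358
[... 347 characters left out ...]
3  0.6064 0.6199] 0.1653
top -0.1 32 [0.5962 0.5998 0.6182] 0.1661
top -0.08 31 [0.5863 0.6014 0.6132] 0.1702
top -0.06 60 [0.5929 0.6034 0.6163] 0.1716
top -0.04 58 [0.5951 0.6053 0.6187] 0.1718
top -0.02 47 [0.5892 0.6064 0.618 ] 0.1702
top 0.0 21 [0.6072 0.6102 0.6141] 0.1679
top 0.02 20 [0.6099 0.6121 0.6155] 0.1694
top 0.04 19 [0.6124 0.6145 0.6177] 0.1686
top 0.06 21 [0.614  0.6163 0.6202] 0.169
top 0.08 18 [0.6164 0.6187 0.6217] 0.1697
top 0.1 19 [0.6185 0.6209 0.6238] 0.1688
top 0.12 19 [0.6206 0.623  0.6262] 0.1697
top 0.14 26 [0.6228 0.6261 0.6456] 0.1687
top 0.16 60 [0.6231 0.6366 0.6484] 0.1642
top lip ((0.0, 0.0), (0.0, 0.0), 0.0) [[0.0, 0.0], [0.0, 0.0], [0.0, 0.0], [0.0, 0.0]]
```

Run:
```python
from h import *
P=np.load('w3.npy')
f=lambda b:cv2.minAreaRect((b[:,:2]*1000).astype(np.float32))
for u in (190,255,320):
    print(u,[ (v,*P[v,u].round(4)) for v in list(range(80,164,4))])
t=P[120:148,185:325].reshape(-1,3)
A=np.c_[t[:,:2]-t[:,:2].mean(0),np.ones(len(t))];print('plane',np.linalg.lstsq(A,t[:,2],rcond=None)[0])
for u in (150,255,400): print(u,[ (v,*P[v,u].round(4)) for v in range(0,50,3)])
l=P[88:154,170:345].reshape(-1,3);l=l[(l[:,2]>.205)&(l[:,0]>.54)];print(f(l),cv2.boxPoints(f(l)))
```

```text
190 [(80, np.float64(0.6011), np.float64(0.158), np.float64(0.0104)), (84, np.float64(0.5726), np.float64(0.1145), np.float64(0.2198)), (88, np.float64(0.5708), np.float64(0.1139), np.float64(0.2236)), (92, np.float64(0.5693), np.float64(0.1136), np.float64(0.2261)), (96, np.float64(0.5678), np.float64(0.1132), np.float64(0.2289)), (100, np.float64(0.5665), np.float64(0.1129), np.float64(0.231)), (104, np.float64(0.5651), np.float64(0.1127), np.float64(0.2329)), (108, np.float64(0.5639), np.float64(0.1127), np.float64(0.2337)), (112, np.float64(0.5627), np.float64(0.1127), np.float64(0.2347)), (116, np.float64(0.5615), np.float64(0.1128), np.float64(0.235)), (120, np.float64(0.5603), np.float64(0.1132), np.float64(0.2341)), (124, np.float64(0.5591), np.float64(0.1132), np.float64(0.2347)), (128, np.float64(0.5578), np.float64(0.1136), np.float64(0.234)), (132, np.float64(0.5566), np.float64(0.1136), np.float64(0.2346)), (136, np.float64(0.5554), np.float64(0.1138), np.float64(0.2345)), (140, np.float64(0.5541), np.float64(0.1142), np.float64(0.2339)), (144, np.float64(0.5528), np.flo
[... 6018 characters left out ...]
oat64(-0.0087), np.float64(0.1176)), (30, np.float64(0.6056), np.float64(-0.0105), np.float64(0.1141)), (33, np.float64(0.6051), np.float64(-0.0138), np.float64(0.1075)), (36, np.float64(0.6046), np.float64(-0.0174), np.float64(0.1003)), (39, np.float64(0.6036), np.float64(-0.0202), np.float64(0.0948)), (42, np.float64(0.6016), np.float64(-0.0202), np.float64(0.095)), (45, np.float64(0.5994), np.float64(-0.0199), np.float64(0.0957)), (48, np.float64(0.5973), np.float64(-0.0197), np.float64(0.0963))]
((558.365234375, 92.7403335571289), (54.37556838989258, 21.19101333618164), 84.60562133789062) [[545.2607    66.66905 ]
 [566.35785   64.676865]
 [571.4698   118.811615]
 [550.3726   120.8038  ]]
```

carry_out([
  [[0,0,-0.1],[0.6,-0.06,0],0],
  [[0,0,0],[0.9,-0.1,0],0],
  [[0,0,0],[0.9,-0.1,-0.2],0],
  [[0,0,0],[0.6,-0.06,-0.3],0],
  [[0,0,0],[0.2,0,0],0],
  [[0,0,0],[0,0,0],0],
])

```text
t: 9.2
tool_pos: [0.5602, 0.0923, 0.3428]
tool_rot: [1.288, 1.162, -1.29]
contact_force: [0.2, -0.2, -3.2]
opening: 0.0532
```

Run:
```python
from h import *
o=get_obs();T=rot(o['tool_rot']);print(o['t'],o['tool_pos'],T.round(3),o['opening'])
im,d,P=snap('wrist','w4');np.save('w4.npy',P)
im,d,P=snap('scene','s4');np.save('s4.npy',P);cv2.imwrite('pics/s4z.png',cv2.resize(im[100:260,150:330],None,fx=3.6,fy=3.6,interpolation=cv2.INTER_CUBIC))
```

```text
9.2 [0.56018357 0.09231456 0.34278345] [[-0.005  0.994 -0.107]
 [ 0.004 -0.107 -0.994]
 [-1.    -0.005 -0.003]] 0.053154200929636714
```

View pics/w4.png

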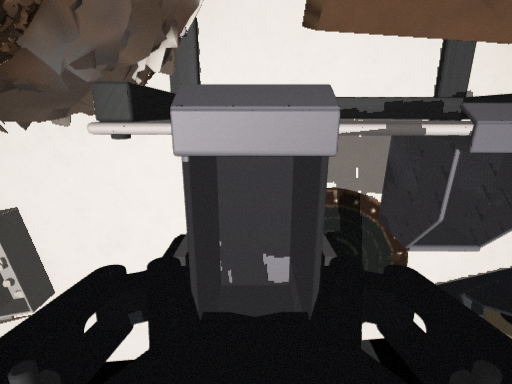

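View pics/s4z.png

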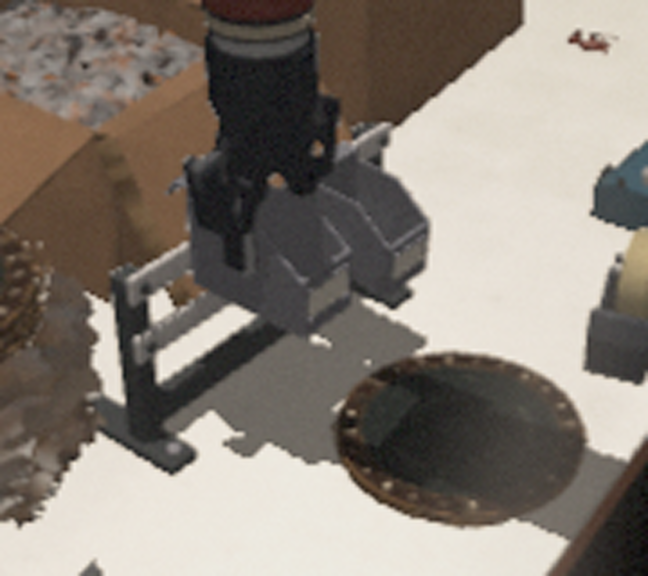

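```bash
cat > rel.py <<'E'
from h import *
import sys
P=np.load(sys.argv[1])
Q=P.reshape(-1,3)
m=(Q[:,2]>.166)&(Q[:,2]<.176)&(Q[:,0]>.6)&(Q[:,0]<.64)&(Q[:,1]>0)&(Q[:,1]<.16);b=Q[m]
r=cv2.minAreaRect((b[:,:2]*1000).astype(np.float32));print('bar',len(b),r,np.median(b[:,2]))
l=cv2.fitLine((b[:,:2]*1000).astype(np.float32),cv2.DIST_L1,0,.01,.01).ravel();ax=l[:2]*np.sign(l[1]);c=l[2:];print('axis',ax,c)
n=np.array([ax[1],-ax[0]])
d=(b[:,:2]*1000-c)@n;print('bar thickness pct',np.percentile(d,[1,50,99]).round(2))
for u in (190,255,320):
    col=P[70:175,u]; k=(col[:,0]>.58)&(col[:,2]>.16)&(col[:,2]<.24)
    col=col[k]; z=np.percentile(col[:,2],80); roof=col[abs(col[:,2]-z)<.0012]
    dd=(col[:,:2]*1000-c)@n; dr=(roof[:,:2]*1000-c)@n
    print(u,'roof z',z.round(4),'roof d',dr.min().round(1),dr.max().round(1),'all d max (tip)',dd.max().round(1),'y',np.median(col[:,1]).round(4))
E
python3 rel.py w4.npy
```

```text
bar 2001 ((610.7244262695312, 81.582763671875), (161.69143676757812, 31.259946823120117), 80.10094451904297) 0.17031918912134414
axis [0.10811691 0.9941382 ] [616.88434  63.76974]
bar thickness pct [-18.71   0.     3.22]
190 roof z 0.2221 roof d -5.5 10.4 all d max (tip) 17.5 y 0.1064
255 roof z 0.2223 roof d -5.6 9.8 all d max (tip) 17.5 y 0.0852
320 roof z 0.2221 roof d -5.5 10.1 all d max (tip) 17.4 y 0.0646
```

carry_out([
  [[0,0,0],[-0.1,0.01,0],0],
  [[0,0,0],[0,0,-0.5],0],
  [[0,0,0],[0,0,-0.5],0],
  [[0,0,0],[0,0,-0.4],0],
  [[0,0,0],[0,0,-0.2],0],
  [[0,0,0],[0,0,0],0],
])

```text
t: 9.9
tool_pos: [0.5557, 0.0931, 0.308]
tool_rot: [1.288, 1.163, -1.289]
contact_force: [-0.1, -0.4, -2.6]
opening: 0.0535
```

```bash
python3 - <<'E'
from h import *
o=get_obs();T=rot(o['tool_rot']);print(o['t'],o['tool_pos'],T.round(3),o['contact_force'])
im,d,P=snap('wrist','w5');np.save('w5.npy',P)
im,d,P=snap('scene','s5');cv2.imwrite('pics/s5z.png',cv2.resize(im[100:260,150:330],None,fx=3.6,fy=3.6,interpolation=cv2.INTER_CUBIC))
E
python3 rel.py w5.npy
```

```text
9.9 [0.55567606 0.09313219 0.30804726] [[-0.004  0.994 -0.106]
 [ 0.004 -0.106 -0.994]
 [-1.    -0.004 -0.003]] [-0.06372655 -0.42459139 -2.58827036]
bar 5062 ((614.3862915039062, 80.41912841796875), (161.462890625, 35.09821701049805), 84.07061767578125) 0.1704960420064338
axis [0.11343148 0.99354583] [625.716   137.56744]
bar thickness pct [-1.935e+01  1.000e-02  1.260e+01]
190 roof z 0.1874 roof d -10.7 4.9 all d max (tip) 12.3 y 0.1073
255 roof z 0.1875 roof d -10.5 4.8 all d max (tip) 12.6 y 0.0861
320 roof z 0.1874 roof d -10.8 5.2 all d max (tip) 12.7 y 0.0655
```

View pics/w5.png

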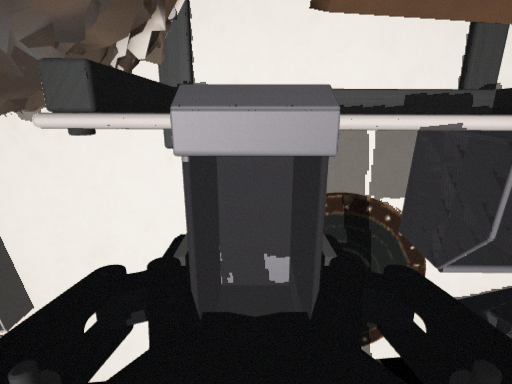

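```bash
sed -i "s/m=(Q\[:,2\]>.166).*;b=Q\[m\]/m=(Q[:,2]>.1675)\&(Q[:,2]<.1735)\&(abs(Q[:,0]-.6165-.108*(Q[:,1]-.0637))<.008)\&(Q[:,1]>.01)\&(Q[:,1]<.155)\&((Q[:,1]<.05)|(Q[:,1]>.122));b=Q[m]/" rel.py; python3 rel.py w4.npy; python3 rel.py w5.npy
```

```text
bar 1509 ((618.9129028320312, 82.41036224365234), (146.01878356933594, 6.082734107971191), 83.62495422363281) 0.17034290978969308
axis [0.11114233 0.9938045 ] [622.48535 112.82836]
bar thickness pct [-3.13 -0.    2.84]
190 roof z 0.2221 roof d -5.8 10.1 all d max (tip) 17.2 y 0.1064
255 roof z 0.2223 roof d -5.8 9.6 all d max (tip) 17.4 y 0.0852
320 roof z 0.2221 roof d -5.6 9.9 all d max (tip) 17.3 y 0.0646
bar 3136 ((618.9524536132812, 82.58626556396484), (146.13662719726562, 6.030213356018066), 83.64624786376953) 0.1703288491163069
axis [0.11055434 0.9938701 ] [620.7422   97.61342]
bar thickness pct [-3.06  0.    2.87]
190 roof z 0.1874 roof d -10.3 5.4 all d max (tip) 12.7 y 0.1073
255 roof z 0.1875 roof d -10.2 5.1 all d max (tip) 12.9 y 0.0861
320 roof z 0.1874 roof d -10.5 5.5 all d max (tip) 13.0 y 0.0655
```

carry_out([
  [[0,0,0],[0.15,-0.02,0],0],
  [[0,0,0],[0,0,-0.2],0],
  [[0,0,0],[0,0,-0.15],0],
  [[0,0,0],[0,0,0],0],
])

```text
t: 10.4
tool_pos: [0.5596, 0.0927, 0.3028]
tool_rot: [1.289, 1.161, -1.287]
contact_force: [-0.7, -0.0, -2.1]
opening: 0.0536
```

```bash
python3 - <<'E'
from h import *
o=get_obs();T=rot(o['tool_rot']);print(o['t'],o['tool_pos'],T.round(3),o['contact_force'])
im,d,P=snap('wrist','w6');np.save('w6.npy',P)
E
python3 rel.py w6.npy
```

```text
10.4 [0.55963379 0.09270972 0.30277281] [[-0.002  0.994 -0.106]
 [ 0.004 -0.106 -0.994]
 [-1.    -0.002 -0.004]] [-0.6831179  -0.0425847  -2.06567762]
bar 3360 ((619.0070190429688, 82.48262023925781), (146.18052673339844, 6.063851356506348), 83.60315704345703) 0.1703003659146744
axis [0.11041833 0.9938852 ] [615.1952    45.947388]
bar thickness pct [-3.08 -0.    2.73]
190 roof z 0.1821 roof d -6.2 9.1 all d max (tip) 16.9 y 0.1069
255 roof z 0.1824 roof d -6.3 8.6 all d max (tip) 17.0 y 0.0857
320 roof z 0.1821 roof d -6.1 9.6 all d max (tip) 17.0 y 0.0652
```

carry_out([
  [[0,0,0],[-0.05,0,-0.1],0],
  [[0,0,0],[0,0,-0.15],0],
  [[0,0,0],[0,0,-0.1],0],
  [[0,0,0],[0,0,0],0],
])

```text
t: 10.85
tool_pos: [0.5588, 0.0927, 0.2956]
tool_rot: [1.29, 1.16, -1.286]
contact_force: [-0.2, 0.1, -2.1]
opening: 0.0532
```

```bash
python3 - <<'E'
from h import *
o=get_obs();T=rot(o['tool_rot']);print(o['t'],o['tool_pos'],T.round(3),o['contact_force'])
im,d,P=snap('wrist','w7');np.save('w7.npy',P)
E
python3 rel.py w7.npy
```

```text
10.85 [0.55880791 0.09266981 0.29555947] [[ 0.     0.994 -0.106]
 [ 0.004 -0.106 -0.994]
 [-1.    -0.    -0.004]] [-0.22931774  0.1382069  -2.12487004]
bar 3881 ((619.0311279296875, 82.41883850097656), (146.26705932617188, 6.105112075805664), 83.55680084228516) 0.1702922141397848
axis [0.11186888 0.993723  ] [623.8401  123.35311]
bar thickness pct [-3.13 -0.01  2.69]
190 roof z 0.1752 roof d -7.0 8.8 all d max (tip) 16.4 y 0.1067
255 roof z 0.1753 roof d -6.6 8.6 all d max (tip) 16.4 y 0.0857
320 roof z 0.175 roof d -7.0 9.0 all d max (tip) 16.6 y 0.0651
```

carry_out([
  [[0,0,0],[0,0,-0.06],0],
  [[0,0,0],[0,0,-0.05],0],
])

```text
t: 11.1
tool_pos: [0.559, 0.0927, 0.2941]
tool_rot: [1.291, 1.159, -1.285]
contact_force: [-3.8, -0.5, 1.7]
opening: 0.0534
```

carry_out([
  [[0,0,0],[-0.02,0,-0.04],0],
  [[0,0,0],[0,0,0],0],
])

```text
t: 11.3
tool_pos: [0.5589, 0.0927, 0.2943]
tool_rot: [1.291, 1.158, -1.284]
contact_force: [0.4, 0.1, -4.2]
opening: 0.0533
```

```bash
python3 - <<'E'
from h import *
o=get_obs();T=rot(o['tool_rot']);print(o['t'],o['tool_pos'],T.round(3),o['contact_force'])
im,d,P=snap('wrist','w8');np.save('w8.npy',P)
im,d,P=snap('scene','s8');cv2.imwrite('pics/s8z.png',cv2.resize(im[100:260,150:330],None,fx=3.6,fy=3.6,interpolation=cv2.INTER_CUBIC))
E
python3 rel.py w8.npy
```

```text
11.3 [0.55888122 0.09272748 0.29428566] [[ 0.002  0.994 -0.106]
 [ 0.004 -0.106 -0.994]
 [-1.     0.002 -0.004]] [ 0.35244838  0.10790894 -4.24641126]
bar 3962 ((618.9927368164062, 82.5103759765625), (146.4278564453125, 6.073589324951172), 83.62640380859375) 0.17031138701904436
axis [0.11167804 0.99374443] [619.8578   88.59896]
bar thickness pct [-3.05  0.02  2.77]
190 roof z 0.1741 roof d -6.2 9.2 all d max (tip) 16.7 y 0.1069
255 roof z 0.1742 roof d -6.3 9.0 all d max (tip) 16.5 y 0.0857
320 roof z 0.1739 roof d -6.3 10.6 all d max (tip) 16.5 y 0.0651
```

View pics/s8z.png

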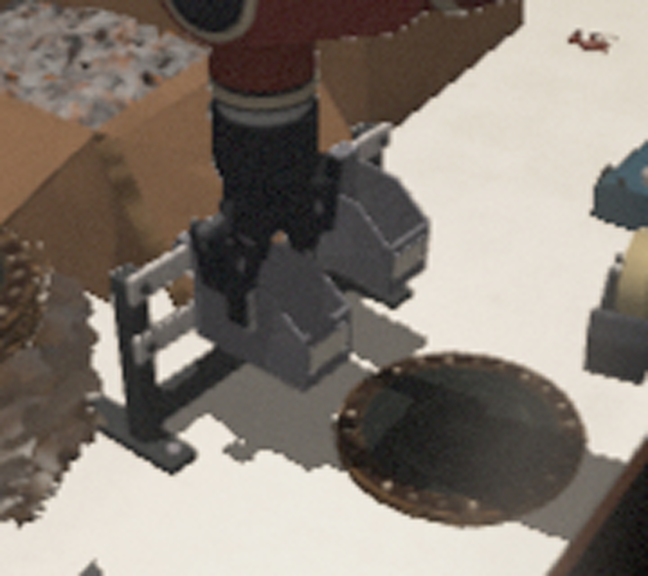

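View pics/w8.png

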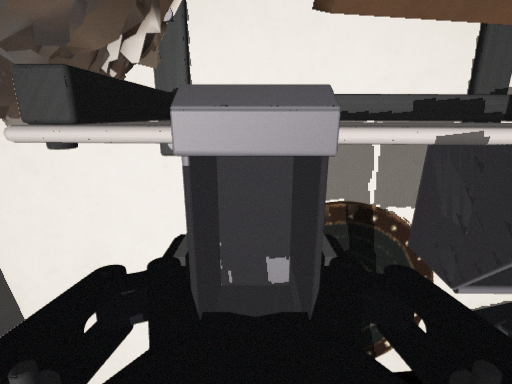

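carry_out([
  [[0,0,0],[-0.02,0,-0.08],0],
  [[0,0,0],[0,0,-0.06],0],
])

```text
t: 11.6
tool_pos: [0.5588, 0.0928, 0.2941]
tool_rot: [1.291, 1.158, -1.284]
contact_force: [-5.9, -0.9, 5.5]
opening: 0.0535
```

carry_out([
  [[0,0,0],[0,0,0],0.68],
  [[0,0,0],[0,0,0],0.72],
  [[0,0,0],[0,0,0],0.8],
  [[0,0,0],[0,0,0],0.9],
  [[0,0,0],[0,0,0],0.95],
  [[0,0,0],[0,0,0],0.95],
])

```text
t: 12.2
tool_pos: [0.5596, 0.0928, 0.2948]
tool_rot: [1.293, 1.155, -1.281]
contact_force: [1.1, -0.2, 0.5]
opening: 0.0812
```

```bash
python3 - <<'E'
from h import *
o=get_obs();print(o['t'],o['tool_pos'],o['contact_force'],o['opening'])
im,d,P=snap('wrist','w9');np.save('w9.npy',P)
E
python3 rel.py w9.npy
```

```text
12.2 [0.55958424 0.09276716 0.29475683] [ 1.10542164 -0.15873956  0.52439745] 0.08120037722508297
bar 3857 ((619.0035400390625, 82.54322052001953), (146.1969757080078, 5.951641082763672), 83.69892120361328) 0.17030532614985922
axis [0.11098204 0.9938224 ] [621.461  102.3881]
bar thickness pct [-3.16 -0.01  2.74]
190 roof z 0.1742 roof d -10.9 4.8 all d max (tip) 12.9 y 0.1077
255 roof z 0.1739 roof d -10.7 4.9 all d max (tip) 12.5 y 0.0863
320 roof z 0.1743 roof d -10.7 4.4 all d max (tip) 12.7 y 0.0655
```

View pics/w9.png

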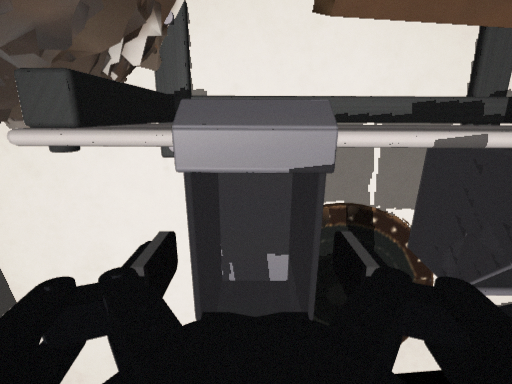

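carry_out([
  [[0,0,0],[0,0,0.3],1],
  [[0,0,0],[0,0,0.6],1],
  [[0,0,0],[0,0,1],1],
  [[0,0,0],[0,0,1],1],
  [[0,0,0],[0,0,1],1],
  [[0,0,0],[-0.5,0,1],1],
  [[0,0,0],[-1,0,0.5],1],
  [[0,0,0],[-1,0,0],1],
])

```text
t: 13.05
tool_pos: [0.509, 0.0926, 0.4139]
tool_rot: [1.296, 1.152, -1.277]
contact_force: [0.1, 0.2, 0.4]
opening: 0.0856
```

carry_out([
  [[0,0,0],[-1,0,0],1],
  [[0,0,0],[-1,0,0],1],
  [[0,0,0],[-0.5,0,0],1],
  [[0,0,0],[0,0,0],1],
  [[0,0,0],[0,0,0],1],
])

```text
t: 13.55
tool_pos: [0.4555, 0.0927, 0.4218]
tool_rot: [1.302, 1.144, -1.268]
contact_force: [-0.0, 0.7, 0.5]
opening: 0.0855
```

Run:
```python
from h import *
o=get_obs();print(o['t'],o['tool_pos'],o['contact_force'],o['opening'])
im,d,P=snap('wrist','w10');np.save('w10.npy',P)
im,d,P=snap('scene','s10');cv2.imwrite('pics/s10z.png',cv2.resize(im[100:260,150:330],None,fx=3.6,fy=3.6,interpolation=cv2.INTER_CUBIC))
T=P[(P[...,2]>.09)&(P[...,0]>.48)&(P[...,0]<.66)&(abs(P[...,1])<.14)]
im2,d2,P2=snap('top','t10');
for q in ('short_bin','tape_dispenser'):
    r=tip_of('top',q);print(q,r[:1]);
    b=P2[masks_of('top',q)[0]['region']];b=b[(b[:,2]>.03)&(b[:,2]<.2)];print(cv2.minAreaRect((b[:,:2]*1000).astype(np.float32)))
print(tip_of('top','long_bin_hook')[:2])
```

```text
13.55 [0.4554916  0.09268776 0.42180981] [-0.0277879   0.69340999  0.48021659] 0.08546174575226197
short_bin [{'centre': [275.8, 157.2], 'p': 0.58}]
((569.2326049804688, -43.272525787353516), (53.81829071044922, 100.90916442871094), 83.6900863647461)
tape_dispenser [{'centre': [319.5, 220.5], 'p': 0.89}]
((381.0776062011719, -196.354248046875), (51.30230712890625, 175.83811950683594), 9.108617782592773)
[{'centre': [230.3, 133.2], 'p': 0.97}, {'centre': [273.4, 155.3], 'p': 0.42}]
```

View pics/s10z.png

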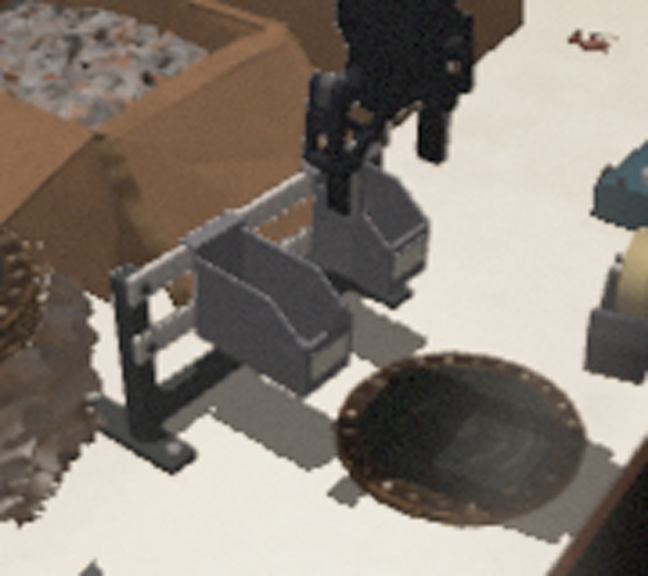

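View pics/w10.png

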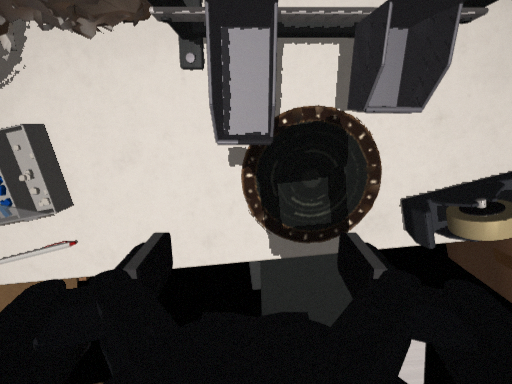

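Run:
```python
from h import *
P=np.load('w10.npy')
t=P[40:130,232:255].reshape(-1,3);t=t[(t[:,2]>.07)&(t[:,2]<.14)]
A=np.c_[t[:,:2]-t[:,:2].mean(0),np.ones(len(t))]
c=np.linalg.lstsq(A,t[:,2],rcond=None)[0];print('floor plane',c,len(t))
im,d,T=snap('top','t11')
for y in(.078,.086,.094):
    x=T[120:160,215:245].reshape(-1,3);x=x[(abs(x[:,1]-y)<.004)&(x[:,2]>.155)];print(y,x[:,0].min(),x[:,0].max(),np.percentile(x[:,2],[50,90]))
print(get_obs()['t'])
```

```text
floor plane [ 0.06642465 -0.01059165  0.08766269] 2064
0.078 0.49212563644414925 0.6315180291380875 [0.17172047 0.5388569 ]
0.086 0.4921995529636367 0.6341947639418327 [0.17164623 0.53702385]
0.094 0.4918710962490332 0.6338398417975014 [0.1713714 0.538164 ]
14.0
```

```bash
python3 -c "
from station import *
print(finish_job())"
```

```text
the job is handed in; nothing more can be done
None
```

The long bin is hanging on the upper bar, to the left of the short bin. I handed the job in at about 14 s of the 40 s allowed; `finish_job` reports no verdict.

I gripped the bin across its width, carried it over the bar, and lowered the lip until I felt about 7 N of contact. Then I opened the fingers slowly and backed the arm clear.

**Last checks:**
- **Lip seat:** just after I opened the fingers it was about 3 mm in front of the bar's plane (limit 8 mm) and about 1 mm above its top edge (limit 6 mm). It sits roughly 65 mm left of the bar's middle.
- **Tilt:** the bin leans front-down by about 0.07 rad (limit 0.16).
- **Settling:** the bin slid forward about 4.5 mm on release, so the lip's tail, not the wall, now seems to bear on the bar. The back should therefore lean on the lower bar, with a few millimetres' gap at the upper one. The description of the short bin implies it hangs in much the same way.
- **Short bin:** it had not moved, within about 1 mm.
- **Tape dispenser:** its image position is within about 1 pixel (3 mm) of where it started.
- **Robot:** it touches nothing.

I did not directly measure the bins' speed at rest, though the pictures showed no movement.

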